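# Latch the blow-off chest and set its air valve two turns open

## Task

The wooden blow-off chest is shut but its lid is not latched: swing the turnbutton on its front rail round until it lies fully across the lid. Then set the bench air valve: turn the hand wheel clockwise by its upright handle until it is shut against its stop, then back it off anticlockwise exactly two full turns. Finish while still gripping the wheel's handle, ready to shut it again, and leave the lid shut and the other things on the bench alone.

Things in the scene. Friction and masses are not known exactly. Their poses are not given: they have to be found in the camera images.
- chest: Fixed light-wood chest, 210 (x) x 180 (y) x 95 mm high, for blowing chips off carvings; at either the left or the right of the bench, turned up to 20 degrees. Origin: centre of its underside. x points from its front (rail) to its hinged back, z up. The front 30 mm is a fixed rail, top at 95 mm; behind it lies the shut plywood lid, top also at 95 mm.
- chest_lid (a joint): Lid of the chest, hinged along its back edge: 0 = shut (as it starts), grows as it is lifted (rad). Its own weight keeps it shut.
- turnbutton (a joint): Turnbutton: flat steel bar 78 x 18 x 6 mm, underside 1.5 mm above rail and lid, turning about an upright pivot in the middle of the front rail. 0 = along the rail, post end towards the chest's +y (off the lid); grows clockwise seen from above; 1.57 = square across the lid, post end towards the chest's +x (latched); hard stop at 1.65. Starts at 0 to 0.4. Stays where it is left (friction about 0.08 N m, 1.6 N at the post).
- turn_post (a point): Middle height of the upright round dark-wood post, 18 mm in diameter and 34 mm high, fixed on the turnbutton bar 50 mm from its pivot; its foot (the bar's top) is 17 mm below and its top 17 mm above this point, at 102.5 and 136.5 mm above the bench. Turns with the bar.
- turn_pivot (a point): Point on the turnbutton's upright pivot axis, at the same height as turn_post. Nothing stands up at the pivot (bar top at 102.5 mm above the bench).
- wheel (a joint): Dark steel hand wheel of the air valve, lying level, 112 mm across, upper face at 89 mm above the bench (hub 93 mm). Value in rad: 0 = shut, against a hard stop; grows anticlockwise seen from above as it opens; two full turns open = 12.566; upper stop at 18.85 (three turns). Starts somewhere between 2.5 and 7.0. The wheel does not rise as it turns and stays where it is left (friction about 0.2 N m, 4 N at the handle).
- wheel_hub (a point): Point on the wheel's upright axis, at the height of handle_mid, 122 mm above the bench (above the hub, in free air). Fixed to the valve. Its x axis is the valve's: with the wheel shut, the handle stands on the -x side of it.
- crank_handle: Upright round black handle on the wheel rim, 22 mm in diameter, 56 mm high, from 92 to 148 mm above the bench; its axis runs 50 mm from the wheel's axis. Origin: centre of its underside. It spins freely about its own axis, so a gripper need not turn while it carries the handle round.
- handle_mid (a point): Point on the crank handle's axis 30 mm above its underside, 122 mm above the bench: where to grip.
- gouge_a: Loose wood-handled gouge, 190 mm long, 22 mm thick, lying near the robot on the middle line. Leave alone. Origin: underside at the ferrule.
- gouge_b: Loose wood-handled gouge, 200 mm long, 22 mm thick, lying crossways behind the middle. Leave alone. Origin: underside at the ferrule.
- mallet: Loose dark-wood carving mallet, head 100 x 68 mm, at the left. Leave alone. Origin: under its head.
- bowl: Loose ceramic bowl, 100 mm across, 45 mm high, between chest and valve. Leave alone. Origin: centre of its underside.
- offcut: Loose wood offcut, 50 x 28 x 22 mm, on the bench just beyond the valve. Leave alone. Origin: centre of its underside.
- inkstone: Loose black inkstone, 100 x 65 x 22 mm, at the right. Leave alone. Origin: centre of its underside.
- teacup: Loose white cup, 68 mm across, 60 mm high, at the right. Leave alone. Origin: centre of its underside.

How it is judged:
By the outcome, as a careful person would: the job done as asked, in the order asked, and still so for the second after the job is handed in, while the arm keeps its last pose, push and grip.
It also fails if it takes over 72 s, if anything falls off the work surface, if the arm or the gripper's body presses on something with over 40 N, if the wrist force passes 120 N, or if a joint passes its speed limit or range.

## Robot

A 7-joint arm with a two-finger parallel gripper is mounted at the origin on the work surface. World frame = base frame: x ahead of the robot, y to its left, z up, the work surface at z = 0. Lengths are in m, angles in rad, forces in N, time in s.
With the tool pointing down it reaches from about 0.425 to 0.8 m from the base axis. Payload 8.3 kg.
Tool frame: the origin (TCP) lies between the finger pads; the fingertips stand 17 mm ahead of it and the grasp point (between the pads) lies 2 mm behind it (ctrl.tip_extent is the distance from the TCP to the fingertips, in m); z points along the fingers, y is the line along which they close (so a half turn about z gives the same grasp; the last joint's range is limited). The gripper opens to 85 mm and grips with 20 to 120 N. Pads are 22 mm wide; open, the fingers measure 114 mm over their backs; the gripper's body (76 mm by 85 mm) begins 54 mm behind the grasp point. The pads swing forward as they close: fully open they stand 13 mm farther back than shut.
Start: joints at [-1.369, 0.383, 0.016, 1.37, -0.006, 1.388, -0.046], TCP at [0.164, 0.603, 0.248] pointing down, gripper open.
Joint ranges: [-2.95, 2.95], [-0.25, 2.06], [-1.52, 1.56], [0.18, 2.33], [-1.44, 4.58], [0.02, 2.06], [-3.01, 3.01]. Speed limits (rad/s): [2.39, 2.39, 3.01, 3.01, 3.14, 3.14, 3.14].

## Interface

Orientations are given as a 3x3 rotation matrix whose columns are the frame's x, y, z axes.
In Python, from rig import ctrl, solver, viewer, read_clock, read_joint_pos, read_joint_velocities, read_joint_efforts, read_position, read_tool_rot, read_contact_force, read_wrist_torque, read_gripper_width, read_finger_force gives the robot as it stands. The module is installed in compiled form; this text tells all that it offers. Calls block until the motion is done:
- ctrl.move_ptp(position, orientation): joint-space move of the TCP to a pose.
- ctrl.line_to(position, frame=None, v=0.15, f_stop=None): straight line of the TCP; frame=None keeps the orientation; v is the mean speed in m/s. With f_stop (N) it stops when the force on the tool has changed by that much, and returns True; else False.
- ctrl.move_j(angles): joint-space move.
- ctrl.command_gripper(opening): finger opening in m; the grip force is fixed at half the most; returns when the fingers have stopped.
- ctrl.dwell(seconds).
- solver.inverse_kinematics(position, orientation): joint angles nearest the present ones, or None.
- viewer.grab_frame(name): name is "side" or "top"; returns (picture, depth): 384x512x3 uint8, red, green, blue; 384x512 float32, m along the optical axis (not along the pixel's ray), 0 where there is no reading.
- viewer.camera_params(name): a dict with "fov_y" (degrees; the focal length in pixels is half the picture's height over the tangent of half this angle, whatever the lens; pixels are square), "cx", "cy" (the principal point, pixels), "camera_from_world" (4x4, takes a point from world to camera coordinates). Camera axes: x right, y down, z forward; pixel columns grow to the right and rows downward; lengths in m; the calibration is good to about 2 mm. A picture is of the moment at which its call begins. camera_params takes no time and is no camera call.
A pose or a line that the arm cannot do raises ctrl.Unreachable and nothing moves.
- ctrl.hand_in(): hands the job in; it is judged then, once.
Readings, each from a call of its own:
- read_clock(): time.
- read_joint_pos(): joint angles.
- read_joint_velocities(): joint speeds.
- read_joint_efforts(): joint torques, N m.
- read_position(): TCP position.
- read_tool_rot(): TCP orientation.
- read_contact_force(): force on the tool from outside, world axes, zero at the start.
- read_wrist_torque(): the same for the moment, N m.
- read_gripper_width(): finger opening in m.
- read_finger_force(): force on a finger pad.
Only numpy, scipy, OpenCV 4.12 (cv2) and the standard library are available. Lean on these libraries where they do the work, as an engineer would, in place of code of your own. Each camera call takes 0.05 s, during which the arm holds its last target. There are 200 camera calls.

## Working session

There is one attempt and no reset: what is moved stays moved. The work goes in short steps, each a Python script; the robot and the scene stay as the last script left them, time stands still between calls to the robot, and variables do not carry over. Pictures are saved under pics/ and viewed, at most 10 in all, crops included, and the job is handed in when it is done.

```bash
mkdir -p pics
python3 - <<'E'
from rig import *
import cv2, numpy as np
for n in ("top","side"):
    im,d=viewer.grab_frame(n); p=viewer.camera_params(n); print(n,p)
    cv2.imwrite(f"pics/{n}0.png",cv2.resize(im[:,:,::-1],(800,600),interpolation=cv2.INTER_CUBIC)); np.savez(f"{n}0.npz",im=im,d=d)
print(read_clock(),ctrl.tip_extent,read_tool_rot())
E
```

```text
top {'fov_y': 49.02885362255515, 'cx': 251.604155530991, 'cy': 189.1144182596651, 'camera_from_world': array([[ 0.074081  , -0.99724982,  0.00218908, -0.0227678 ],
       [-0.9765481 , -0.07298779, -0.20255022,  0.59569413],
       [ 0.20215294,  0.01286738, -0.97926943,  1.08935455],
       [ 0.        ,  0.        ,  0.        ,  1.        ]])}
side {'fov_y': 48.18573709598123, 'cx': 260.6220403934637, 'cy': 186.44991841940174, 'camera_from_world': array([[ 0.78226654, -0.62291733,  0.00574965, -0.46696885],
       [-0.43370652, -0.5512325 , -0.71277022,  0.33626759],
       [ 0.44716631,  0.55508263, -0.70137405,  1.30969416],
       [ 0.        ,  0.        ,  0.        ,  1.        ]])}
0.1 0.017 [[-9.65153780e-01  2.61683030e-01 -4.14713833e-04]
 [ 2.61683355e-01  9.65152293e-01 -1.69514997e-03]
 [-4.33299747e-05 -1.74460411e-03 -9.99998477e-01]]
```

View pics/top0.png

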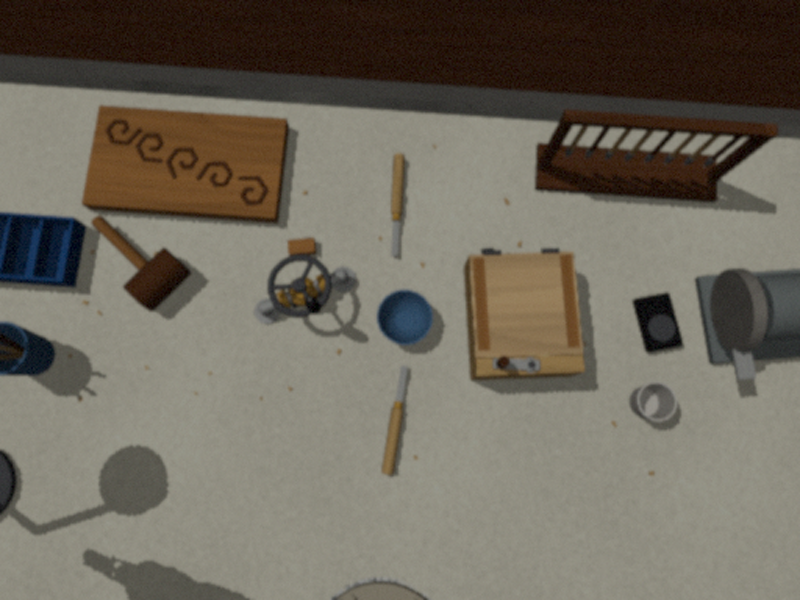

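View pics/side0.png

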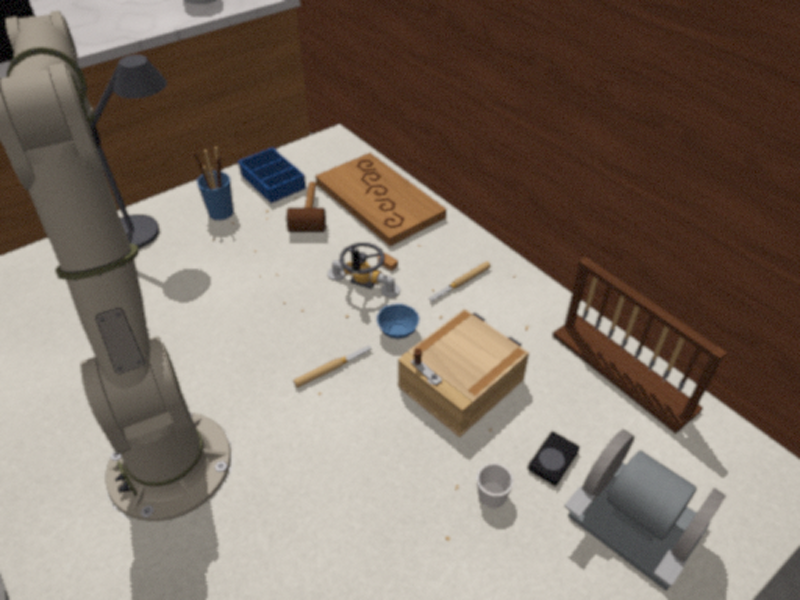

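The top view shows the chest right of centre, with its rail towards the robot, the post at about (503,363) and the pivot at about (532,365). The wheel is centred near (300,285), with its handle top at about (313,303). I'll enlarge these areas next.

Run:
```python
import cv2, numpy as np
T=np.load("top0.npz")["im"];S=np.load("side0.npz")["im"]
def c(im,u,v,w):
    h=w*3//4; return cv2.resize(im[v:v+h,u:u+w,::-1],(400,300),interpolation=cv2.INTER_CUBIC)
m=np.vstack([np.hstack([c(T,160,155,80),c(T,295,155,100)]),np.hstack([c(S,205,145,80),c(S,250,195,100)])])
cv2.imwrite("pics/m.png",np.clip(m*1.4,0,255).astype(np.uint8))
```

```text
(no output)
```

View pics/m.png

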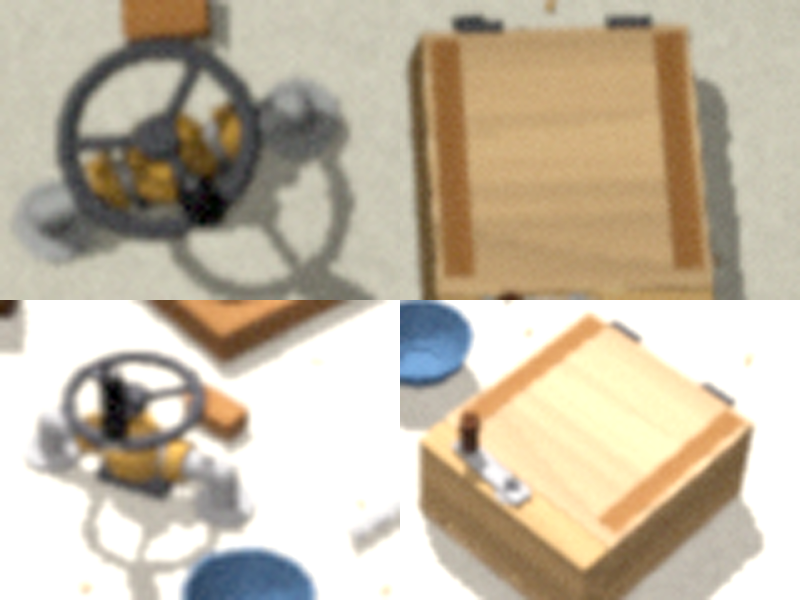

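The enlarged crops show these positions:
- **Top, wheel:** rim centre at panel (160,139), handle near (203,200).
- **Side, wheel:** rim centre (133,101), handle running from its top (113,78) to its foot (118,132).
- **Side, chest:** top corners at (22,140), (185,270), (350,128) and (190,17). The post top is at (70,115) and the pivot washer at (112,190).

```bash
cat > h.py <<'E'
from rig import *
import numpy as np, cv2
def ray(n,u,v,z):
    p=viewer.camera_params(n); M=p["camera_from_world"]; f=192/np.tan(np.radians(p["fov_y"]/2))
    R,t=M[:3,:3],M[:3,3]; C=-R.T@t; d=R.T@np.array([(u-p["cx"])/f,(v-p["cy"])/f,1])
    return (C+d*(z-C[2])/d[2])
def proj(n,P):
    p=viewer.camera_params(n); M=p["camera_from_world"]; f=192/np.tan(np.radians(p["fov_y"]/2))
    q=M[:3,:3]@P+M[:3,3]; return np.array([p["cx"]+f*q[0]/q[2],p["cy"]+f*q[1]/q[2]])
def pan(n,u0,v0,s,px,py,z): return ray(n,u0+(px+.5)/s-.5,v0+(py+.5)/s-.5,z)
E
python3 - <<'E'
from h import *
np.set_printoptions(precision=4,suppress=True)
print("hub top",pan("top",160,155,5,160,139,.087)); print("hub side",pan("side",205,145,5,133,101,.087))
for z in(.092,.122,.148): print("handle top at",z,pan("top",160,155,5,203,200,z))
print("handle side top/foot",pan("side",205,145,5,113,78,.148),pan("side",205,145,5,118,132,.092))
for c in((22,140),(185,270),(350,128),(190,17)): print("corner",pan("side",250,195,4,*c,.095))
for c in((20,30),(288,30)): print("cornerT",pan("top",295,155,4,*c,.095))
for c in((473,377),(584,372)): print("cornerTf",pan("top",0,0,1.5625,*c,.095))
print("post",pan("side",250,195,4,70,115,.1365),pan("top",0,0,1.5625,502,361,.1365))
print("pivot",pan("side",250,195,4,112,190,.1025),pan("top",0,0,1.5625,532,365,.1025))
# depth based: points at chest-top height & rim height from both cameras
for n in("top","side"):
    d=np.load(n+"0.npz")["d"]; p=viewer.camera_params(n);M=p["camera_from_world"];f=192/np.tan(np.radians(p["fov_y"]/2))
    v,u=np.mgrid[:384,:512]; P=np.stack([(u-p["cx"])/f*d,(v-p["cy"])/f*d,d],-1)-M[:3,3]; W=P@M[:3,:3]
    z=W[...,2];ok=(d>0)
    m=ok&(abs(z-.095)<.004)&(abs(W[...,0]-.6)<.2)&(W[...,1]<0)&(W[...,1]>-.3)
    c,s,a=cv2.minAreaRect(W[m][:,:2].astype(np.float32)*1000); print(n,"lid",c,s,a)
    m=ok&(abs(z-.087)<.006)&(W[...,1]>.05)&(W[...,1]<.25)&(W[...,0]>.45)&(W[...,0]<.75)
    print("rim",cv2.minEnclosingCircle(W[m][:,:2].astype(np.float32)*1000),m.sum())
    m=ok&(z>.12)&(z<.155)&(W[...,1]>.05)&(W[...,1]<.25)&(W[...,0]>.45)&(W[...,0]<.75)
    print("hand",np.median(W[m],0),m.sum())
    m=ok&(z>.115)&(z<.145)&(W[...,1]<0)&(W[...,1]>-.2)&(W[...,0]>.45)&(W[...,0]<.75)
    print("post",np.median(W[m],0),m.sum())
E
```

```text
hub top [0.5967 0.1828 0.087 ]
hub side [0.5956 0.1765 0.087 ]
handle top at 0.092 [0.5644 0.1559 0.092 ]
handle top at 0.122 [0.5589 0.1518 0.122 ]
handle top at 0.148 [0.5541 0.1482 0.148 ]
handle side top/foot [0.5607 0.1482 0.148 ] [0.5637 0.1507 0.092 ]
corner [ 0.4681 -0.1326  0.095 ]
corner [ 0.4864 -0.3079  0.095 ]
corner [ 0.6842 -0.287   0.095 ]
corner [ 0.6658 -0.1142  0.095 ]
cornerT [ 0.6722 -0.102   0.095 ]
cornerT [ 0.6856 -0.2816  0.095 ]
cornerTf [ 0.4617 -0.1203  0.095 ]
cornerTf [ 0.4836 -0.3034  0.095 ]
post [ 0.492  -0.1632  0.1365] [ 0.4869 -0.1605  0.1365]
pivot [ 0.4882 -0.2204  0.1025] [ 0.4879 -0.2155  0.1025]
top lid (580.1621704101562, -202.75338745117188) (215.64414978027344, 180.1685333251953) 6.389365196228027
rim ((595.839599609375, 183.8944854736328), 56.475914001464844) 603
hand [0.5551 0.1515 0.1467] 72
post [ 0.4856 -0.1622  0.1358] 50
side lid (580.7479248046875, -206.6707763671875) (216.17340087890625, 182.0027313232422) 6.3019185066223145
rim ((599.5399169921875, 179.39926147460938), 57.5607795715332) 237
hand [0.5555 0.1438 0.1393] 51
post [ 0.4855 -0.171   0.1321] 39
```

The chest centre is about (0.580,-0.205) with a yaw of about 6°. The pivot is about (0.4905,-0.2145) and the post about (0.487,-0.164). The hub is about (0.597,0.181) and the handle about (0.558,0.150). Next I'll grip the post, turning the tool along with the bar.

```bash
cat >> h.py <<'E'
np.set_printoptions(precision=4,suppress=True)
def rot(a):  # tool down, closing axis y at world angle a
    y=np.array([np.cos(a),np.sin(a),0]); z=np.array([0,0,-1.]); return np.column_stack([np.cross(y,z),y,z])
E
python3 - <<'E'
from h import *
piv=np.array([.4905,-.2145]); yaw=np.radians(6.2); post=np.array([.4875,-.1635])
d=post-piv; th0=np.arctan2(d[1],d[0]); print("post ang/r",yaw+np.pi/2-th0,np.hypot(*d))
best=None
for off in(0,np.pi):
    try:
        q=[solver.inverse_kinematics(np.r_[piv+.05*np.array([np.cos(t),np.sin(t)]),.124],rot(t+np.pi/2+off)) for t in np.linspace(th0,yaw-.06,5)]
    except Exception as e: print(e);continue
    print(off,[None if x is None else np.round(x,2) for x in q])
w=np.array([.597,.181])
for a in np.arange(0,3.14,.52):
    q=[solver.inverse_kinematics(np.r_[w+.05*np.array([np.cos(t),np.sin(t)]),.120],rot(a+o)) for o in (0,np.pi) for t in np.arange(0,6.2,.8)]
    print("wheel",a,[None if x is None else round(x[6],1) for x in q])
E
```

```text
post ang/r 0.04945459090792559 0.051088159097779196
0 [array([-0.75,  0.62,  1.37,  1.87, -0.66,  1.21, -2.24]), array([-0.71,  0.68,  1.36,  1.82, -0.71,  1.24, -2.62]), array([ 0.94,  0.46, -0.86,  1.71,  0.38,  1.15,  2.39]), array([-0.56,  0.65,  1.2 ,  1.73, -0.64,  1.23,  2.82]), array([-0.47,  0.62,  1.11,  1.7 , -0.59,  1.21,  2.41])]
3.141592653589793 [array([-0.55,  0.37,  1.  ,  1.87, -0.35,  1.09,  0.64]), array([-0.49,  0.41,  0.94,  1.82, -0.36,  1.1 ,  0.24]), array([-0.44,  0.45,  0.91,  1.77, -0.39,  1.12, -0.13]), array([-0.42,  0.5 ,  0.93,  1.72, -0.43,  1.14, -0.48]), array([-0.42,  0.56,  1.01,  1.69, -0.51,  1.18, -0.79])]
wheel 0.0 [np.float64(-0.1), np.float64(-0.1), np.float64(-0.2), np.float64(-0.2), np.float64(-0.2), np.float64(-0.1), np.float64(-0.0), np.float64(-0.0), np.float64(2.9), np.float64(2.8), np.float64(2.7), np.float64(2.8), np.float64(2.8), np.float64(2.9), np.float64(3.0), np.float64(2.9)]
wheel 0.52 [np.float64(0.4), np.float64(0.3), np.float64(0.3), np.float64(0.3), np.float64(0.3), np.float64(0.4), np.float64(0.5), np.float64(0.5), np.floa
[... 895 characters left out ...]
64(-1.2), np.float64(-1.2), np.float64(-1.3), np.float64(-1.2), np.float64(-1.1), np.float64(-1.1), np.float64(-1.1)]
wheel 2.6 [np.float64(2.4), np.float64(2.3), np.float64(2.2), np.float64(2.2), np.float64(2.3), np.float64(2.4), np.float64(2.4), np.float64(2.4), np.float64(-0.6), np.float64(-0.7), np.float64(-0.7), np.float64(-0.7), np.float64(-0.7), np.float64(-0.6), np.float64(-0.6), np.float64(-0.6)]
wheel 3.12 [np.float64(2.8), np.float64(2.8), np.float64(2.7), np.float64(2.7), np.float64(2.8), np.float64(2.9), np.float64(2.9), np.float64(2.9), np.float64(-0.1), np.float64(-0.2), np.float64(-0.2), np.float64(-0.2), np.float64(-0.2), np.float64(-0.1), np.float64(-0.1), np.float64(-0.1)]
```

Run:
```python
from h import *
piv=np.array([.4905,-.2145]); post=np.array([.4875,-.1635]); d=post-piv; th0=np.arctan2(d[1],d[0])
R=rot(th0+1.5*np.pi)
ctrl.move_ptp(np.r_[post,.23],R); print(read_clock(),read_contact_force())
ctrl.command_gripper(.06)
print(ctrl.line_to(np.r_[post,.124],v=.1,f_stop=8),read_position(),read_clock())
ctrl.command_gripper(0.0)
print(read_gripper_width(),read_finger_force(),read_contact_force(),read_position(),read_clock())
im,_=viewer.grab_frame("top"); im2,_=viewer.grab_frame("side")
f=lambda im,u,v:cv2.resize(im[v:v+90,u:u+120,::-1],(400,300),interpolation=cv2.INTER_CUBIC)
cv2.imwrite("pics/g1.png",np.hstack([f(im,280,180),f(im2,240,180)]))
```

```text
3.025 [-0.1027  0.0781  0.0761]
False [ 0.4879 -0.1637  0.1246] 4.6083
0.01625747643031354 58.4259957075119 [-1.9562  1.2776  5.2308] [ 0.4877 -0.1635  0.1244] 5.075
```

View pics/g1.png

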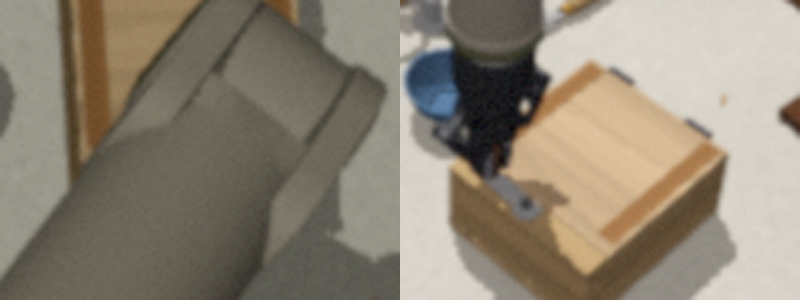

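The picture shows the fingers closed on the post, and the pad width agrees. Next I'll swing the bar.

Run:
```python
from h import *
c=np.array([.4905,-.2145]); r=.05; yaw=np.radians(6.2)
d=read_position()[:2]-c; th0=np.arctan2(d[1],d[0]); z=.124; L=[]
for t in np.linspace(th0,yaw-.03,13)[1:]:
    e=np.array([np.cos(t),np.sin(t)])
    ctrl.line_to(np.r_[c+r*e,z],rot(t+1.5*np.pi),v=.06)
    F=read_contact_force(); p=read_position(); L.append(p[:2])
    print(round(np.degrees(t),1),"Frad %.1f Ftan %.1f Fz %.1f"%(F[:2]@e,F[:2]@[-e[1],e[0]],F[2]),p,round(read_clock(),2))
    if np.linalg.norm(F)>45: print("stop");break
L=np.array(L);s=np.linalg.lstsq(np.c_[2*L,np.ones(len(L))],(L**2).sum(1),rcond=None)[0];print("fit",s[:2],np.sqrt(s[2]+s[:2]@s[:2]),read_gripper_width())
```

```text
85.7 Frad 4.1 Ftan 1.2 Fz 7.7 [ 0.4948 -0.1638  0.1244] 5.46
78.4 Frad 4.0 Ftan 2.2 Fz 7.7 [ 0.5011 -0.1649  0.1244] 5.73
71.0 Frad 2.7 Ftan 2.6 Fz 7.2 [ 0.5073 -0.1668  0.1244] 6.01
63.6 Frad 1.8 Ftan 2.0 Fz 6.9 [ 0.5131 -0.1695  0.1244] 6.28
56.2 Frad 0.9 Ftan 3.5 Fz 7.4 [ 0.5186 -0.1729  0.1244] 6.56
48.8 Frad 0.4 Ftan 2.1 Fz 7.0 [ 0.5235 -0.1771  0.1244] 6.83
41.4 Frad -0.5 Ftan 3.3 Fz 7.1 [ 0.5279 -0.1818  0.1244] 7.11
34.0 Frad -2.8 Ftan 3.2 Fz 8.1 [ 0.5316 -0.187   0.1244] 7.38
26.6 Frad -3.2 Ftan 3.2 Fz 8.4 [ 0.5346 -0.1927  0.1243] 7.66
19.3 Frad -4.3 Ftan 2.9 Fz 9.3 [ 0.5369 -0.1987  0.1243] 7.93
11.9 Frad -4.9 Ftan 3.3 Fz 8.5 [ 0.5384 -0.2049  0.1243] 8.21
4.5 Frad -7.0 Ftan 2.7 Fz 9.1 [ 0.5391 -0.2112  0.1243] 8.48
fit [ 0.4894 -0.2132] 0.04968558938527069 0.016347699752282643
```

Run:
```python
from h import *
ctrl.command_gripper(.05); p=read_position()
ctrl.line_to(np.r_[p[:2],.24],v=.2)
h=np.array([.5575,.1495])
ctrl.move_ptp(np.r_[h,.24],rot(.0)); ctrl.command_gripper(.07)
print(read_position(),read_clock(),read_contact_force())
im,d=viewer.grab_frame("side"); im2,_=viewer.grab_frame("top")
f=lambda im,u,v:cv2.resize(im[v:v+75,u:u+100,::-1],(400,300),interpolation=cv2.INTER_CUBIC)
cv2.imwrite("pics/g2.png",np.hstack([f(im,250,195),f(im2,290,175)]))
```

```text
[0.5577 0.1488 0.24  ] 11.325 [-0.407  -0.0989  0.6614]
```

View pics/g2.png

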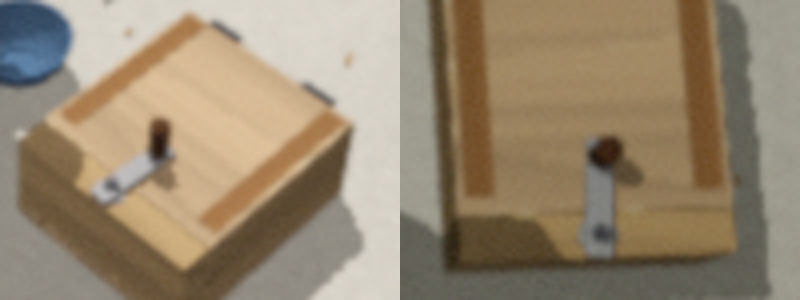

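The bar now lies square across the lid, running from (600,250) to (597,140) in the top crop and parallel to the lid strips. Next I'll grip the wheel handle.

Run:
```python
from h import *
h=np.array([.5575,.1495])
print(ctrl.line_to(np.r_[h,.120],v=.12,f_stop=8),read_position())
ctrl.command_gripper(0.0); print(read_gripper_width(),read_finger_force(),read_contact_force(),read_position(),read_clock())
c=np.array([.597,.181]); d=read_position()[:2]-c; print(np.hypot(*d),np.degrees(np.arctan2(d[1],d[0])))
im,_=viewer.grab_frame("side"); cv2.imwrite("pics/g3.png",cv2.resize(im[110:215,185:325,::-1],(560,420),interpolation=cv2.INTER_CUBIC))
```

```text
False [0.5581 0.1495 0.1208]
0.020528251462006205 58.48927639424801 [0.4976 1.1217 4.6916] [0.558  0.1497 0.1206] 13.075
0.04994525944133335 -141.24781422418624
```

View pics/g3.png

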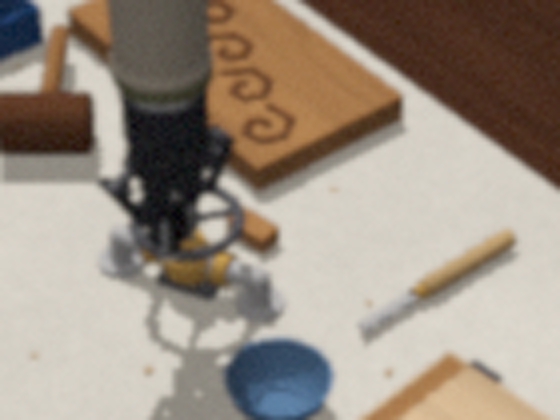

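Run:
```python
from h import *
import json
c=np.array([.597,.181]); r=.05; z=.1205
d=read_position()[:2]-c; th=th0=np.arctan2(d[1],d[0]); F0=read_contact_force(); L=[]
for i in range(32):
    th-=.28; e=np.array([np.cos(th),np.sin(th)])
    hit=ctrl.line_to(np.r_[c+r*e,z],v=.08,f_stop=14)
    F=read_contact_force()-F0; p=read_position(); L.append(p[:2])
    ft=F[:2]@[-e[1],e[0]]; fr=F[:2]@e
    if i%3==0 or hit: print(round(np.degrees(th-th0),1),"Frad %.1f Ftan %.1f Fz %.1f"%(fr,ft,F[2]),p,round(read_clock(),2))
    if hit or ft>13 or abs(fr)>25: break
    c=c+e*fr*.00004
d=p[:2]-c; print("hit",hit,"ang",np.degrees(np.arctan2(d[1],d[0])),"c",c,read_gripper_width())
A=np.array(L[1:]);s=np.linalg.lstsq(np.c_[2*A,np.ones(len(A))],(A**2).sum(1),rcond=None)[0];print("fit",s[:2],np.sqrt(s[2]+s[:2]@s[:2]))
```

```text
-16.0 Frad 0.1 Ftan -1.1 Fz -3.0 [0.5509 0.1625 0.1206] 13.45
-64.2 Frad 1.3 Ftan -2.4 Fz 0.1 [0.5505 0.1971 0.1206] 14.31
hit True ang 160.9733105094047 c [0.5972 0.181 ] 0.02037318846255477
fit [0.5946 0.1806] 0.04708939083273728
```

Run:
```python
from h import *
print(read_contact_force(),read_wrist_torque(),read_position(),read_gripper_width(),read_finger_force())
c=np.array([.597,.181])
d=read_position()[:2]-c; th=np.arctan2(d[1],d[0])
for k in range(3):
    th-=.07; e=np.array([np.cos(th),np.sin(th)])
    hit=ctrl.line_to(np.r_[c+.05*e,.1205],v=.04,f_stop=25); F=read_contact_force(); p=read_position(); print(hit,np.degrees(th),F[:2]@e,F[:2]@[-e[1],e[0]],F[2],p,np.hypot(*(p[:2]-c)),np.degrees(np.arctan2(*(p[:2]-c)[::-1])))
im,_=viewer.grab_frame("side");im2,_=viewer.grab_frame("top")
f=lambda im,u,v:cv2.resize(im[v:v+90,u:u+120,::-1],(400,300),interpolation=cv2.INTER_CUBIC)
cv2.imwrite("pics/g4.png",np.hstack([f(im,190,120),f(im2,140,140)]))
```

```text
[1.5084 3.9871 5.0452] [ 0.8886 -0.3289 -0.0248] [0.5505 0.1971 0.1206] 0.02037318846255477 60.22996164858341
False 156.88326865355475 -5.346650135055995 0.9661202221980437 1.6299472379275795 [0.5513 0.1995 0.1206] 0.049319722586652036 157.98427612643903
False 152.872564087639 -4.076532635130031 2.6347610339091876 4.537102771402457 [0.5527 0.2027 0.1206] 0.049316644626227604 153.93710277919868
False 148.86185952172326 -3.552310222306756 2.2898030976146306 3.6066420838638753 [0.5544 0.206  0.1206] 0.04934905171889294 149.61590702604
```

View pics/g4.png

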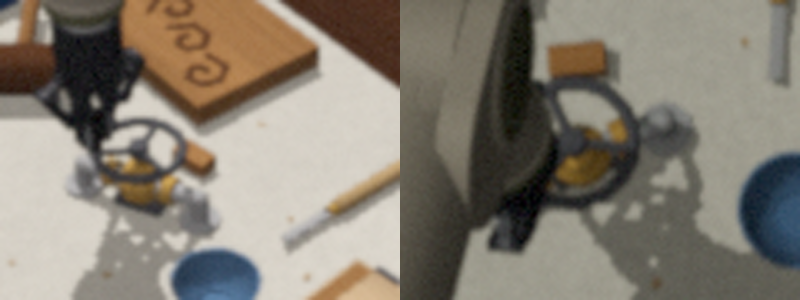

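It was a false trip: the fingers still hold the handle and the wheel keeps turning freely. I'll carry on and judge the stop by the settled tangential force.

```bash
cat >> h.py <<'E'
def arc(c,th,dth,n,r=.05,z=.1205,v=.08,ftmax=12,pr=3):
    """step the handle n times by dth; halts on settled tangential force; returns th, halted, points"""
    L=[]; s=np.sign(dth)
    for i in range(n):
        th+=dth; e=np.array([np.cos(th),np.sin(th)])
        hit=ctrl.line_to(np.r_[c+r*e,z],v=v,f_stop=30)
        F=read_contact_force(); p=read_position(); L.append(p[:2]); ft=-s*(F[:2]@[-e[1],e[0]]); fr=F[:2]@e
        halt=ft>ftmax or abs(fr)>25
        d=p[:2]-c
        if i%pr==0 or hit or halt or i==n-1: print(hit,"cmd %.1f act %.1f Frad %.1f Fres %.1f Fz %.1f t %.2f"%(np.degrees(th),np.degrees(np.arctan2(d[1],d[0])),fr,ft,F[2],read_clock()))
        if halt: return th,True,L
    return th,False,L
def fit(L):
    A=np.array(L);s=np.linalg.lstsq(np.c_[2*A,np.ones(len(A))],(A**2).sum(1),rcond=None)[0];return s[:2],np.sqrt(s[2]+s[:2]@s[:2])
E
python3 - <<'E'
from h import *
c=np.array([.597,.181]); d=read_position()[:2]-c
th,h,L=arc(c,np.arctan2(d[1],d[0]),-.2,30); print(th,h,fit(L),read_gripper_width())
E
```

```text
False cmd 138.1 act 138.1 Frad -5.5 Fres -0.9 Fz 1.4 t 15.47
False cmd 103.8 act 103.7 Frad -3.9 Fres -1.8 Fz 3.9 t 16.29
False cmd 69.4 act 69.6 Frad -2.0 Fres -1.0 Fz 6.3 t 17.12
False cmd 35.0 act 36.0 Frad -0.8 Fres -0.8 Fz 6.6 t 17.94
False cmd 0.6 act 1.0 Frad 5.6 Fres 0.6 Fz 4.5 t 18.77
False cmd -33.8 act -34.7 Frad 3.6 Fres -1.5 Fz 4.7 t 19.59
False cmd -68.1 act -68.8 Frad 5.6 Fres -1.0 Fz 6.4 t 20.42
False cmd -102.5 act -103.2 Frad 4.7 Fres -0.5 Fz 8.9 t 21.24
False cmd -136.9 act -138.6 Frad 3.0 Fres -0.7 Fz 8.6 t 22.07
True cmd -159.8 act -151.8 Frad -2.7 Fres 4.3 Fz -2.1 t 22.55
True cmd -171.3 act -152.0 Frad -4.7 Fres 5.6 Fz -1.7 t 22.76
True cmd -182.7 act -151.9 Frad -5.4 Fres 5.2 Fz 0.8 t 22.99
True cmd -194.2 act -151.8 Frad -5.5 Fres 4.4 Fz 1.8 t 23.26
-3.389163753646505 False (array([0.5975, 0.1805]), np.float64(0.05002555634789762)) 0.020219033041626994
```

The wheel is shut: four pushes all stopped at -151.9°, 6.5 rad from the start. Now I'll open it two turns, back to the same TCP position.

Run:
```python
from h import *
c=np.array([.5973,.1807]); p0=read_position(); d=p0[:2]-c; th0=np.arctan2(d[1],d[0]); print(p0,np.hypot(*d),th0)
open("p0.txt","w").write(repr(list(p0)))
th,h,L=arc(c,th0,4*np.pi/48,48,pr=6); print("turned",(th-th0)/2/np.pi,h,fit(L[2:]),read_position()-p0,read_contact_force(),read_gripper_width())
```

```text
[0.553  0.1574 0.1208] 0.0500861973834861 -2.657168086138234
True cmd -137.2 act -142.0 Frad -0.3 Fres -4.2 Fz 5.3 t 23.47
False cmd -47.2 act -46.6 Frad 5.6 Fres -2.6 Fz 6.3 t 25.42
False cmd 42.8 act 45.0 Frad -2.0 Fres -1.2 Fz 10.0 t 27.32
False cmd 132.8 act 133.6 Frad -4.9 Fres -1.4 Fz 7.7 t 29.22
False cmd 222.8 act -138.1 Frad 2.6 Fres -0.8 Fz 10.5 t 31.12
False cmd 312.8 act -46.3 Frad 4.6 Fres -1.9 Fz 7.7 t 33.02
False cmd 402.8 act 44.6 Frad -3.1 Fres -1.3 Fz 10.6 t 34.92
False cmd 492.8 act 133.4 Frad -3.0 Fres -2.8 Fz 8.0 t 36.82
False cmd 567.8 act -153.3 Frad 1.2 Fres -1.4 Fz 10.3 t 38.40
turned 1.999999999999999 False (array([0.5973, 0.1807]), np.float64(0.05002073023764805)) [-0.0004  0.0008 -0.0002] [-0.4534 -1.8028 10.2516] 0.02074293522935379
```

Run:
```python
from h import *
p0=np.array(eval(open("p0.txt").read().replace("np.float64",""))); c=np.array([.5973,.1807]); d=p0[:2]-c; t0=np.arctan2(d[1],d[0])
cmd=t0
for k in range(4):
    p=read_position()[:2]-c; e=t0-np.arctan2(p[1],p[0]); print("err deg",np.degrees(e),read_contact_force())
    if abs(e)<.004: break
    cmd+=e; ctrl.line_to(np.r_[c+.05*np.array([np.cos(cmd),np.sin(cmd)]),.1205],v=.02); ctrl.dwell(.3)
print(read_position(),read_clock(),read_gripper_width(),read_finger_force())
im,_=viewer.grab_frame("side");im2,_=viewer.grab_frame("top")
f=lambda im:cv2.resize(im[100:325,100:400,::-1],(400,300),interpolation=cv2.INTER_CUBIC)
cv2.imwrite("pics/g5.png",np.hstack([f(im),f(im2)]))
```

```text
err deg 1.0120301759243668 [-0.4534 -1.8028 10.2516]
err deg 0.8525370970258018 [-1.8051 -0.463  11.5933]
err deg 0.5439834023464934 [-3.7169  2.0519 13.244 ]
err deg 0.2570782810314019 [-3.8129  2.1239 12.5061]
[0.553  0.1575 0.1206] 40.6 0.02020562535717508 63.27334430068731
```

View pics/g5.png

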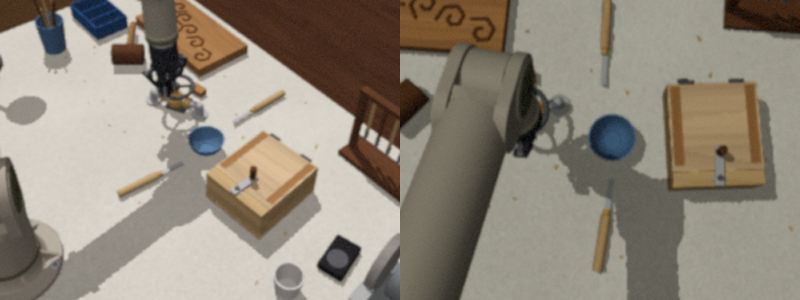

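The final picture shows the bar across the shut lid, the other things in place, and the handle gripped. The TCP is within 0.1 mm of where it was with the valve shut.

```bash
python3 -c "
from rig import *
print(ctrl.hand_in(),read_clock())"
```

```text
the job is handed in; nothing more can be done
the job is handed in; nothing more can be done
```

I handed the job in at about 41 s, with no verdict shown: the turnbutton lies square across the shut lid, and the valve was shut to its stop, backed off two turns (within about 0.2° by the arm's own reading), and is still gripped by its handle.

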